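# Snug a paper fan in the cam clamp

### The arm

A 6-joint arm with a two-finger parallel gripper is mounted at the origin on the work surface. World frame = base frame: x ahead of the robot, y to its left, z up, the work surface at z = 0. Lengths are in mm, angles in rad, forces in N, time in s.
With the tool pointing down it reaches from about 275 to 750 mm from the base axis. Payload 10.2 kg.
Tool frame: the origin (TCP) lies midway between the tips of the shut fingers; the grasp point (between the pads) lies 19 mm behind it (grasp_offset is the distance from the TCP to the grasp point, in mm); z points along the fingers, y is the direction in which the jaws open and shut (so a half turn about z gives the same grasp; the last joint's range is limited). The gripper opens to 88 mm and grips with 3 to 60 N. Pads are 18 mm wide; open, the fingers measure 123 mm over their backs; the gripper's body (75 mm by 187 mm) begins 45 mm behind the grasp point.
Start: joints at [1.092, 0.313, 1.498, -0, 1.331, -0.223], TCP at [132.848, 507.92, 238.72] pointing down, gripper open.
Joint ranges: [-2.94, 2.94], [-0.97, 2.17], [0.19, 2.56], [-1.23, 4.37], [0.02, 3.11], [-2.88, 2.88]. Speed limits (rad/s): [2.39, 2.39, 3.01, 3.14, 3.14, 3.14].

### API

Orientations are given as a unit quaternion [x, y, z, w].
In Python, from plant import reach, servo_line, movej, gripper_open, close, hold, ik, state, read_camera, MotionError, close_job, grasp_offset gives the robot as it stands. Calls block until the motion is done:
- reach(position, orientation): joint-space move of the TCP to a pose.
- servo_line(position, rot=None, v=150, max_force=None): straight line of the TCP; rot=None keeps the orientation; v is the mean speed in mm/s. With max_force (N) it stops when the force on the tool has changed by that much, and returns True; else False.
- movej(angles): joint-space move.
- gripper_open() and close(strength=None): open the fingers fully, or close them until they stop; strength is the grip in N (None keeps the last).
- hold(seconds).
- ik(position, orientation): joint angles nearest the present ones, or None.
- state(): the state.
- read_camera(name): name is "scene" or "top" or "wrist"; returns a dict with "img" (480x640x3 uint8, red, green, blue), "fx", "fy", "cx", "cy" (pixels), "dist_coeffs" ([k1, k2, p1, p2, k3] as OpenCV has them; the pictures are not rectified), "world_from_camera" (4x4, takes a point from camera to world coordinates). Camera axes: x right, y down, z forward; pixel columns grow to the right and rows downward; lengths in mm; the calibration is good to about 2 mm. A picture is of the moment at which its call begins. There is no depth.
A pose or a line that the arm cannot do raises MotionError and nothing moves.
- close_job(): hands the job in, once; it reports no verdict.
The state is a dict: "t": time; "joint_positions": joint angles; "qd": joint speeds; "joint_torque": joint torques, N m; "tcp_pos": TCP position; "ee_rot": TCP orientation; "ft_force": force on the tool from outside, world axes, zero at the start; "wrist_torque": the same for the moment, N m; "gripper_width": finger opening in mm.
Only numpy, scipy, OpenCV 4.12 (cv2) and the standard library are available. Lean on these libraries where they do the work, as an engineer would, in place of code of your own. Each camera call takes 0.05 s, during which the arm holds its last target.

### The job

A paper fan lies with its bamboo handle in one of the two cam clamps, ready for pasting. Swing that clamp's lever clockwise (seen from above) just far enough for the cam to take up the gap and press the handle and the sprung cork pad in by about 5 mm, roughly a third of the pad's travel, then let go; do not overrun, or the hollow bamboo is crushed. Leave the other, empty clamp as it is and the fan in its place.

Things in the scene. Friction and masses are not known exactly. Their poses are not given: they have to be found in the camera images.
- clamp_pivot (a point): Pivot of the clamp holding the fan, on its vertical axis 24 mm above the pink sheet (sheet top: 4 mm above the table). x runs along the fan's handle to its blade, y away from the handle over the wooden base plate (100 x 72 x 6 mm), z up. The wooden cam disc, 56 mm across, has its centre 18 mm off the pivot and lies under the steel lever arm (14 mm wide, top 29 mm above the sheet).
- cam_lever_knob (a point): Centre of the round upright dark wood post at the end of that clamp's lever arm, 100 mm from the pivot: 22 mm across, 24 to 64 mm above the sheet, this point at 44 mm. The handle to grip or push from above.
- cam_lever (a joint): Angle of that lever, rad, 0 to 2.0, clockwise from above. At 0 the arm points along the clamp's -x (as the handle's butt), at 1.57 along its +y. The cam's rim reaches 28 mm + 18 mm x cos(150 deg - angle) from the pivot along the clamp's -y. Stiff: about 3 N at the post moves it, a little more once the cam presses; it stays where left.
- fan_handle (a point): Centre of the straight bamboo handle (120 x 18 x 18 mm) of the loose paper fan, 9 mm above the sheet; x runs along it to the octagonal blade (210 mm across). The cam meets the side face 9 mm from the centre line, after a gap of about 4 to 18 mm. The other side lies on the cork pad, the butt end at a wooden stop.
- pad (a joint): How far the sprung cork-faced pad (70 mm long, 19 mm high) beside the handle is pressed in towards its wooden back block, m: 0 when free, 0.014 when bottomed against the block. The spring takes about 6 N at 5 mm and pushes the handle back when not held by the cam.
- spare_lever_knob (a point): Centre of the upright post on the lever of the other, identical clamp that has no fan in it; 44 mm above the sheet.

How it is judged (in metres and radians):
At the end, for the whole second after the job is handed in: The cam holds the fan's handle against the sprung pad with the pad pressed in between 1.5 and 8.5 mm, the lever at rest, the fan's handle within 20 mm of where it lay and the empty clamp's lever post within 20 mm of where it was (value of joint pad between 0.0015 and 0.0085 m and velocity of joint cam_lever between -0.05 and 0.05 rad/s and distance of each of fan_handle, spare_lever_knob from where it was at the start of the episode below 0.02 m); the robot touches nothing.
It fails at once if overrun: the pad pressed in by more than 11 mm, the handle is crushed (value of joint pad above 0.011 m).
It fails at once if the empty clamp's lever moved by more than 20 mm (distance of spare_lever_knob from where it was at the start of the episode above 0.02 m).
It fails at once if the fan pulled out of its place by more than 30 mm (distance of fan_handle from where it was at the start of the episode above 0.03 m).
It also fails if it takes over 35 s, if anything falls off the work surface, if the arm or the gripper's body presses on something with over 40 N, if the wrist force passes 120 N, or if a joint passes its speed limit or range.

## Working session

There is one attempt and no reset: what is moved stays moved. The work goes in short steps, each a Python script; the robot and the scene stay as the last script left them, time stands still between calls to the robot, and variables do not carry over. Pictures are saved under pics/ and viewed, and the job is handed in when it is done.

```bash
mkdir -p pics; ls
python3 - <<'E'
from plant import *
import cv2
for n in ["scene","top","wrist"]:
    c=read_camera(n); cv2.imwrite(f"pics/{n}0.png",c["img"][:,:,::-1]); print(n,c["fx"],c["cx"],c["cy"],c["dist_coeffs"],c["world_from_camera"])
print(state(),grasp_offset)
E
```

```text
pics
scene 547.6491053515749 315.59682911933066 244.70053852030867 [0.01799275 0.         0.         0.         0.        ] [[ 5.52177877e-01  6.14779353e-01 -5.63157118e-01  1.06528650e+03]
 [ 8.33699225e-01 -4.12602456e-01  3.67021547e-01 -3.56511353e+02]
 [-6.72274068e-03 -6.72164831e-01 -7.40371019e-01  7.31700581e+02]
 [ 0.00000000e+00  0.00000000e+00  0.00000000e+00  1.00000000e+00]]
top 560.2072532610874 315.46551098656005 241.3628770405782 [0.02642616 0.         0.         0.         0.        ] [[-2.72465711e-02 -9.94065444e-01  1.05316277e-01  4.69565415e+02]
 [-9.99618447e-01  2.66164783e-02 -7.38398492e-03 -1.23448363e+01]
 [ 4.53701585e-03 -1.05477282e-01 -9.94411363e-01  8.12765788e+02]
 [ 0.00000000e+00  0.00000000e+00  0.00000000e+00  1.00000000e+00]]
wrist 341.68342241161906 317.3700568876255 236.27043941075013 [0.0115308 0.        0.        0.        0.       ] [[ 2.52478934e-01  9.19955647e-01  2.99893307e-01  5.52427634e+01]
 [ 9.67601829e-01 -2.39712016e-01 -7.92770470e-02  5.29038294e+02]
 [-1.04333791e-03  3.10193097e-01 -9.50673001e-01  3.84431108e+02]
 [ 0.00000000e+00  0.00000000e+00  0.00000000e+00  1.00000000e+00]]
{'t': 0.15, 'joint_positions': array([ 1.09164017e+00,  3.13331919e-01,  1.49819373e+00,  1.56276219e-05,
        1.33098608e+00, -2.23402721e-01]), 'qd': array([ 0.00177418, -0.00128812, -0.00345035, -0.00032295,  0.0021795 ,
        0.00197263]), 'joint_torque': array([ 2.53372709e-03, -4.02301848e+01, -2.52317208e+01,  6.94723846e-02,
        3.44044471e-02, -6.45646719e-05]), 'tcp_pos': array([132.74659365, 507.77766702, 238.3131019 ]), 'ee_rot': array([ 1.27530315e-01,  9.91834567e-01, -4.28864235e-04, -1.65252724e-04]), 'ft_force': array([-0.12935173, -0.44445704,  0.42379755]), 'wrist_torque': array([ 0.02133786, -0.04308732,  0.04438818]), 'gripper_width': 88.11332012332926} 18.700000000000003
```

View pics/top0.png

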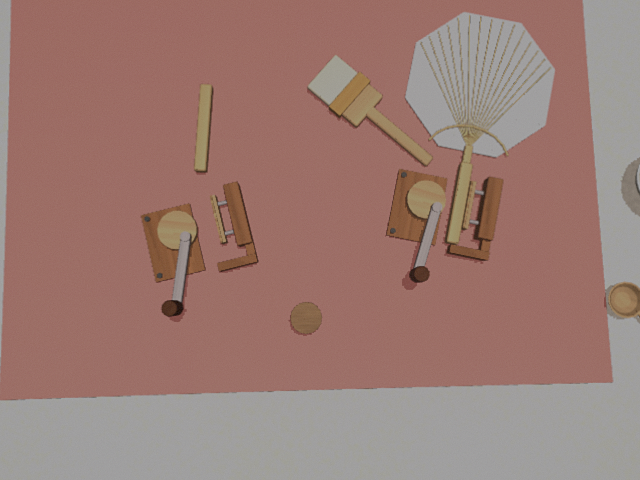

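View pics/scene0.png

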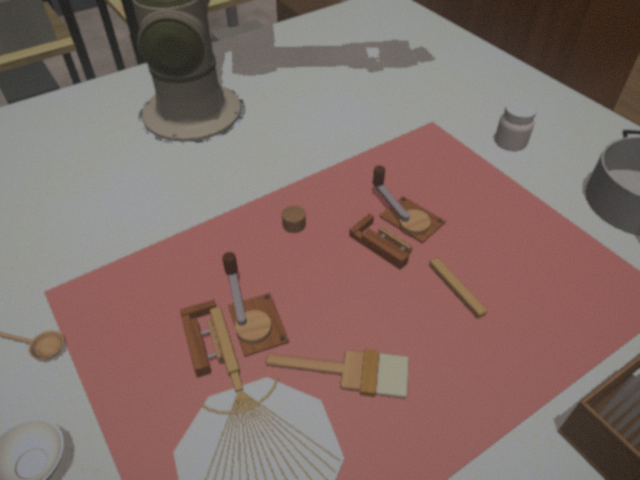

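The top view shows the fan clamp on the right: knob about (420,274), pivot end about (436,208), handle from (455,242) to (465,165). The spare clamp is on the left, with its knob at (172,308). Next I'll zoom in and measure.

```bash
cat > h.py <<'E'
from plant import *
import cv2, numpy as np
def ray(c,uv):
    K=np.array([[c["fx"],0,c["cx"]],[0,c["fy"],c["cy"]],[0,0,1]])
    p=cv2.undistortPoints(np.array(uv,float).reshape(-1,1,2),K,np.array(c["dist_coeffs"])).reshape(-1,2)
    T=np.array(c["world_from_camera"]); d=np.c_[p,np.ones(len(p))]@T[:3,:3].T
    return T[:3,3],d
def onz(c,uv,z):
    o,d=ray(c,uv); return o+d*((z-o[2])/d[:,2])[:,None]
def crop(c,u0,v0,w,h,s,name):
    cv2.imwrite(name,cv2.resize(c["img"][v0:v0+h,u0:u0+w,::-1],None,fx=s,fy=s,interpolation=cv2.INTER_CUBIC))
E
python3 - <<'E'
from h import *
c=read_camera("top"); crop(c,380,150,130,135,4.4,"pics/topc.png")
c=read_camera("scene"); crop(c,170,240,140,160,3.7,"pics/scenec.png")
E
```

```text
(no output)
```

View pics/topc.png

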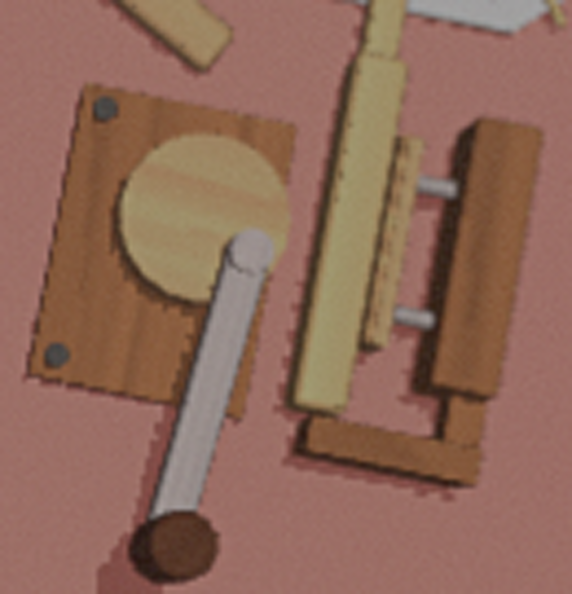

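View pics/scenec.png

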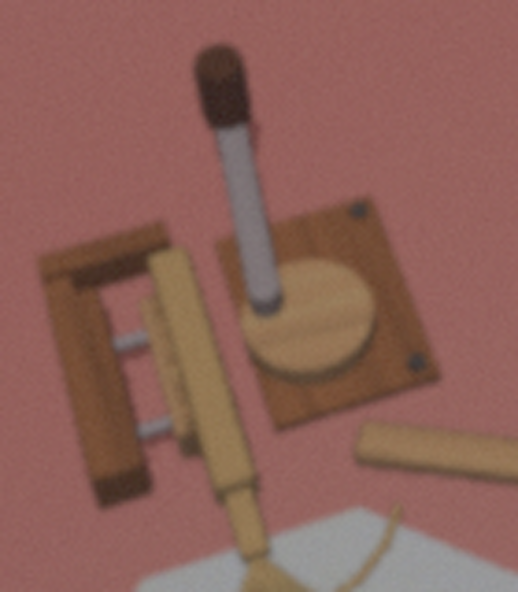

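```bash
cat >> h.py <<'E'
def fr(x,y,u0=380,v0=150,s=4.4): return [u0+(x+.5)/s-.5, v0+(y+.5)/s-.5]
E
python3 - <<'E'
from h import *
c=read_camera("top")
P=onz(c,[fr(251,250)],33)[0]; K=onz(c,[fr(182,546)],68)[0]; C=onz(c,[fr(205,217)],27)[0]
L=onz(c,[fr(360,57),fr(295,403)],22); R=onz(c,[fr(407,63),fr(347,410)],22)
pl=onz(c,[fr(86,85),fr(296,124),fr(242,417),fr(28,375)],10)
print(P,K,C);print(L,R);print(pl, pl.mean(0))
print("len",np.linalg.norm((K-P)[:2]),np.linalg.norm((C-P)[:2]))
x=((L[0]-L[1])+(R[0]-R[1]))[:2]; print(np.linalg.norm(x)/2); x/=np.linalg.norm(x); y=np.array([-x[1],x[0]])
print("x",x,np.degrees(np.arctan2(x[1],x[0])))
e=pl[0]-pl[3]+pl[1]-pl[2]; print("plate dir",np.degrees(np.arctan2(e[1],e[0])))
for p in (L,R): print("dist",[(q[:2]-P[:2])@y for q in p])
v=(K-P)[:2]; print("ang knob",np.arctan2(v@y,-(v@x)))
v=(C-P)[:2]; print("cam rel",v@x,v@y, "cam angle", 150-np.degrees(np.arctan2(v@x,-(v@y))))
# scene cross-check of the knob / pivot
s=read_camera("scene")
f=lambda a,b: fr(a,b,170,240,3.7)
print("scene P,K",onz(s,[f(265,300)],33),onz(s,[f(219,64)],68))
E
```

```text
[ 597.0402683  -190.13350475   33.        ] [ 501.49714413 -156.82822581   68.        ] [ 609.20420706 -177.19742961   27.        ]
[[ 661.69811191 -231.3488226    22.        ]
 [ 548.55694262 -204.32180042   22.        ]] [[ 659.26810135 -246.56671193   22.        ]
 [ 545.84231132 -220.92759945   22.        ]]
[[ 657.65654624 -143.40097274   10.        ]
 [ 642.59439558 -212.32755699   10.        ]
 [ 545.61659838 -189.68676708   10.        ]
 [ 561.32210098 -120.27919478   10.        ]] [ 601.7974103 -166.4236229   10.       ]
len 101.18166919606176 17.75678591813209
116.30381420789703
x [ 0.97403065 -0.2264162 ] -13.086169632428138
plate dir -13.318381957724812
dist [np.float64(-25.505399737992295), np.float64(-24.797245069710215)]
dist [np.float64(-40.87828411233935), np.float64(-41.58643878062143)]
ang knob 0.10702047507168458
cam rel 8.919112230016395 15.354246421454425 cam angle 0.151831015129261
scene P,K [[ 601.45336206 -191.46651487   33.        ]] [[ 504.91000229 -157.85747816   68.        ]]
```

```bash
cat >> h.py <<'E'
from scipy.spatial.transform import Rotation as Ro
PV=np.array([599.2,-190.8]); X0=np.radians(-13.2)
def pose(a,r=100.,z=41.):
    th=X0+np.pi-a; d=np.array([np.cos(th),np.sin(th)]); y=np.array([d[1],-d[0],0]); zz=np.array([0,0,-1.])
    return np.r_[PV+r*d,z], Ro.from_matrix(np.c_[np.cross(y,zz),y,zz]).as_quat()
def ang():
    p=state()["tcp_pos"][:2]-PV; return (X0+np.pi-np.arctan2(p[1],p[0])), np.hypot(*p)
E
python3 - <<'E'
from h import *
print(ik(*pose(0.08,101,180)),ik(*pose(0.6)),ik(*pose(1.2)))
print(pose(.08,101))
p,q=pose(0.08,101,130); reach(p,q); print(state()["t"],state()["tcp_pos"])
c=read_camera("wrist"); cv2.imwrite("pics/w1.png",c["img"][:,:,::-1])
c=read_camera("top"); cv2.imwrite("pics/t1.png",c["img"][:,:,::-1])
E
```

```text
[-5.30022151e-01  3.71931902e-01  1.57508520e+00 -4.44089210e-16
  1.19457555e+00 -1.79043502e+00] [-4.31813042e-01  5.90129338e-01  1.64956545e+00 -4.44089210e-16
  9.01897866e-01 -1.17222591e+00] [-3.53191142e-01  6.73624463e-01  1.49332818e+00 -4.44089210e-16
  9.74640007e-01 -4.93604008e-01]
(array([ 503.02613131, -159.9521965 ,   41.        ]), array([0.15456953, 0.98798191, 0.        , 0.        ]))
3.075 [ 503.24976421 -159.36248952  130.112686  ]
```

View pics/w1.png

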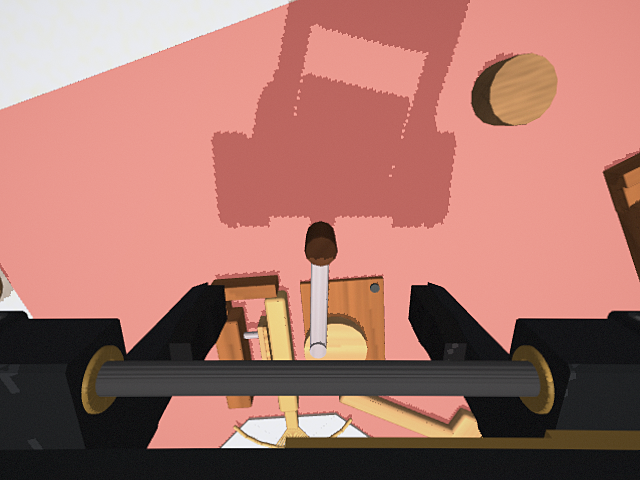

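View pics/t1.png

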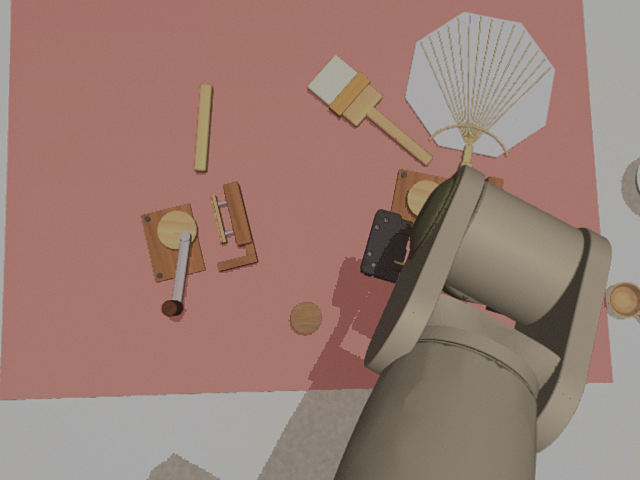

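The wrist view shows the post top at about (321,243), centred between the fingers at columns 225 and 410. I'll check its position from this view, then descend and grip.

Run:
```python
from h import *
c=read_camera("wrist"); k=onz(c,[[321,245],[318,350]],68)[0]; print("knob",k,"pivot",onz(c,[[318,350]],33))
p,q=pose(0.08,101,42); p[:2]=(p[:2]+k[:2])/2 if np.hypot(*(p[:2]-k[:2]))<12 else p[:2]
print(servo_line(p,v=80,max_force=15),state()["ft_force"],state()["t"])
close(10); s=state(); print(s["gripper_width"],s["tcp_pos"],s["ft_force"],s["t"],ang())
c=read_camera("wrist"); cv2.imwrite("pics/w2.png",c["img"][:,:,::-1])
```

```text
knob [ 497.99641608 -154.348484     68.        ] pivot [[ 598.32207386 -188.27874097   33.        ]]
False [0.23205107 0.18492217 0.00418055] 4.475
21.296853698911168 [ 500.49413189 -157.03168041   41.98965289] [-0.47388923  0.68715423  0.21453649] 5.4917 (np.float64(0.0992456859663573), np.float64(104.32232650884804))
```

View pics/w2.png

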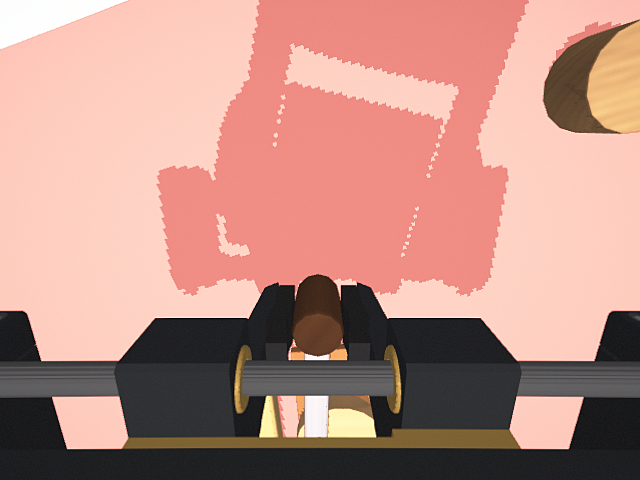

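```bash
sed -i 's/^PV=.*;/PV=np.array([597.6,-189.8]);/' h.py
python3 - <<'E'
from h import *
a,r=ang(); print(a,r)
for b in np.linspace(a,0.85,7)[1:]:
    p,q=pose(b,r,42); st=servo_line(p,q,v=60,max_force=25)
    s=state(); y=Ro.from_quat(s["ee_rot"]).as_matrix(); print(st,round(b,3),ang(),(s["ft_force"]@y).round(2),s["wrist_torque"].round(2),round(s["t"],2))
    if st: break
c=read_camera("wrist"); cv2.imwrite("pics/w3.png",c["img"][:,:,::-1])
c=read_camera("scene"); crop(c,130,200,220,180,3.6,"pics/s3.png")
c=read_camera("top"); cv2.imwrite("pics/t3.png",c["img"][:,:,::-1])
E
```

```text
0.09503563854567654 102.48398241703067
False 0.221 (np.float64(0.223569240699653), np.float64(102.47952502536755)) [0.28 3.4  0.5 ] [ 0.43 -0.36  0.01] 5.91
False 0.347 (np.float64(0.3464289736082584), np.float64(102.4294548982481)) [0.2  2.27 0.49] [ 0.33 -0.22  0.01] 6.28
False 0.473 (np.float64(0.4716927354684701), np.float64(102.40362467821689)) [0.33 2.77 0.27] [ 0.29 -0.27  0.02] 6.64
False 0.598 (np.float64(0.5972747078234231), np.float64(102.39871762281959)) [0.31 2.46 0.85] [ 0.25 -0.21 -0.06] 7.01
False 0.724 (np.float64(0.7233806419287223), np.float64(102.38154825450727)) [-0.43  1.97  0.43] [ 0.22 -0.23 -0.04] 7.38
False 0.85 (np.float64(0.8492161956114477), np.float64(102.33289312787683)) [-0.79  2.62  0.81] [ 0.1  -0.29 -0.08] 7.74
```

View pics/t3.png

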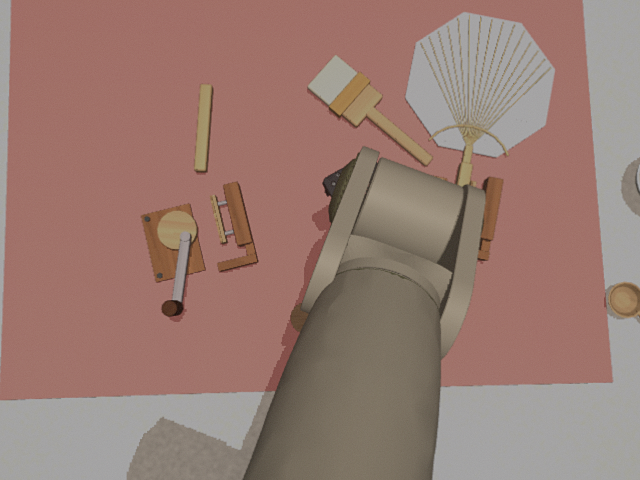

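View pics/s3.png

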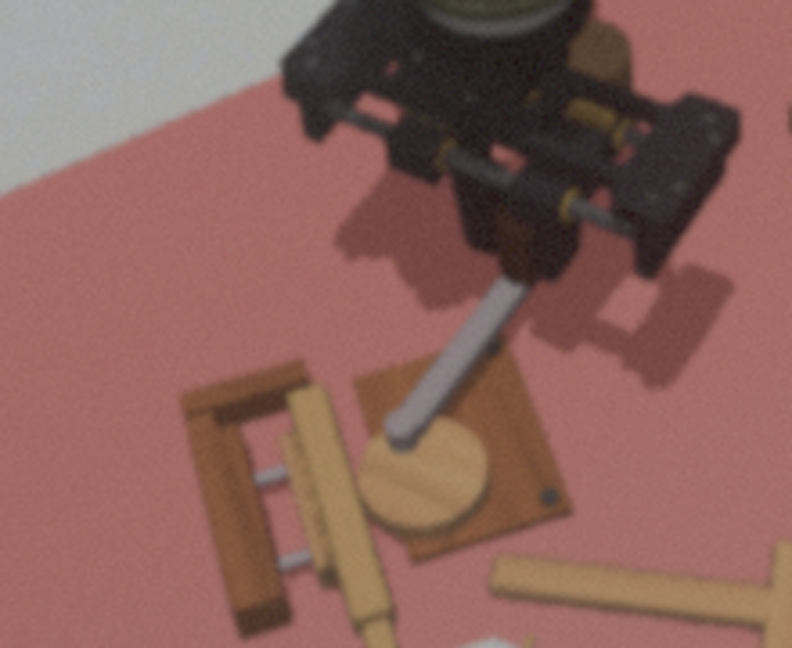

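View pics/w3.png

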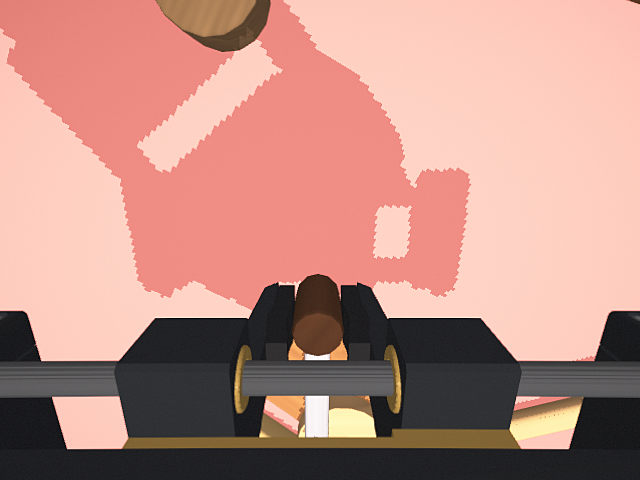

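```bash
cat >> h.py <<'E'
def proj(c,p):
    T=np.linalg.inv(np.array(c["world_from_camera"])); K=np.array([[c["fx"],0,c["cx"]],[0,c["fy"],c["cy"]],[0,0,1]])
    return cv2.projectPoints(np.asarray(p,float).reshape(-1,1,3),cv2.Rodrigues(T[:3,:3])[0],T[:3,3],K,np.array(c["dist_coeffs"]))[0].reshape(-1,2)
HC=np.array([606.,-226.3]); ax=np.array([np.cos(X0),np.sin(X0)]); ay=np.array([-ax[1],ax[0]])
def prof(c,img,x0,x1,z=22,lo=-25,hi=25):
    "hue-like profile (g-b)/r across the handle, mean over x0..x1"
    xs=np.arange(x0,x1,1.); ys=np.arange(lo,hi,.25)
    g=HC+xs[:,None,None]*ax+ys[None,:,None]*ay
    uv=proj(c,np.concatenate([g,np.full(g.shape[:2]+(1,),z)],2).reshape(-1,3)).reshape(g.shape).astype(np.float32)
    f=cv2.remap(img.astype(np.float32),uv[...,0],uv[...,1],cv2.INTER_LINEAR)
    m=((f[...,1]-f[...,2])/f[...,0]).mean(0); return ys,m
def edges(c,img,x0,x1):
    ys,m=prof(c,img,x0,x1); t=(m.max()+np.median(np.r_[m[:12],m[-12:]]))/2
    i=np.argmax(m); a=i
    while m[a]>t: a-=1
    b=i
    while m[b]>t: b+=1
    return round(ys[a]+.25*(t-m[a])/(m[a+1]-m[a]),2), round(ys[b]-.25*(t-m[b])/(m[b-1]-m[b]),2)
E
python3 - <<'E'
from h import *
ref=cv2.imread("pics/scene0.png")[:,:,::-1]
c=read_camera("scene"); cur=c["img"]; cv2.imwrite("pics/scene3.png",cur[:,:,::-1])
for r in [(-55,-45),(44,52)]:
    print(r,edges(c,ref,*r),edges(c,cur,*r))
    ys,m=prof(c,ref,*r); print(m[::8].round(2)); ys,m=prof(c,cur,*r); print(m[::8].round(2))
E
```

```text
(-55, -45) (np.float64(-8.07), np.float64(8.41)) (np.float64(-8.54), np.float64(8.23))
[0.07 0.07 0.07 0.07 0.08 0.07 0.07 0.08 0.14 0.22 0.25 0.24 0.25 0.25
 0.25 0.24 0.23 0.14 0.05 0.03 0.03 0.03 0.04 0.09 0.17]
[0.08 0.07 0.08 0.06 0.07 0.07 0.08 0.09 0.15 0.24 0.25 0.25 0.25 0.24
 0.25 0.25 0.23 0.13 0.05 0.03 0.03 0.03 0.04 0.09 0.17]
(44, 52) (np.float64(-8.4), np.float64(9.15)) (np.float64(-8.54), np.float64(8.94))
[0.02 0.02 0.02 0.02 0.02 0.03 0.03 0.04 0.1  0.22 0.24 0.25 0.24 0.24
 0.25 0.25 0.23 0.15 0.05 0.03 0.03 0.03 0.03 0.03 0.03]
[0.03 0.02 0.02 0.03 0.02 0.02 0.03 0.03 0.11 0.22 0.25 0.25 0.24 0.24
 0.24 0.24 0.23 0.13 0.04 0.02 0.03 0.03 0.03 0.03 0.03]
```

```bash
cat > adv.py <<'E'
from h import *
import sys
ref=cv2.imread("pics/scene0.png")[:,:,::-1]
r=ang()[1]
for b in map(float,sys.argv[1:]):
    p,q=pose(b,r,42); st=servo_line(p,q,v=40,max_force=20); hold(.15); s=state(); c=read_camera("scene")
    d=[np.subtract(edges(c,c["img"],*w),edges(c,ref,*w)).round(2).tolist() for w in [(-55,-45),(44,52)]]
    print(st,b,ang()[0].round(3),"disp",d,(s["ft_force"]@Ro.from_quat(s["ee_rot"]).as_matrix()).round(2),round(s["t"],2))
    if st or np.mean(d)<-4.3: break
cv2.imwrite(f"pics/scene_{sys.argv[-1]}.png",c["img"][:,:,::-1])
E
python3 adv.py 0.92 0.98 1.03
```

```text
False 0.92 0.918 disp [[-1.64, -1.58], [-1.29, -1.4]] [-0.33 -0.85  0.55] 8.43
False 0.98 0.98 disp [[-2.78, -2.62], [-2.47, -2.45]] [-0.61  1.28  1.51] 8.93
False 1.03 1.03 disp [[-3.58, -3.35], [-3.26, -3.41]] [-1.67 -0.68 -0.38] 9.4
```

```bash
python3 adv.py 1.07 1.115
python3 - <<'E'
from h import *
gripper_open(); p=state()["tcp_pos"].copy(); p[2]=180; servo_line(p,v=120)
movej([1.092,0.313,1.498,0,1.331,-0.223]); s=state(); print(s["t"],s["ft_force"])
ref=cv2.imread("pics/scene0.png")[:,:,::-1]
c=read_camera("scene"); print([(edges(c,c["img"],*w),edges(c,ref,*w)) for w in [(-55,-45),(44,52)]])
cv2.imwrite("pics/s_end.png",c["img"][:,:,::-1]); c=read_camera("top"); cv2.imwrite("pics/t_end.png",c["img"][:,:,::-1]); crop(c,380,150,130,135,4.4,"pics/tc_end.png")
E
```

```text
False 1.07 1.069 disp [[-4.02, -4.22], [-3.93, -4.16]] [-1.78 -2.8   0.91] 9.85
False 1.115 1.115 disp [[-5.2, -4.86], [-4.82, -5.04]] [-2.44 -1.01  0.2 ] 10.32
15.3667 [ 0.49823939 -0.28523116 -0.21012736]
[((np.float64(-13.08), np.float64(3.53)), (np.float64(-8.07), np.float64(8.41))), ((np.float64(-13.12), np.float64(4.19)), (np.float64(-8.4), np.float64(9.15)))]
```

```bash
sleep 1
```

```text
(no output)
```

View pics/t_end.png

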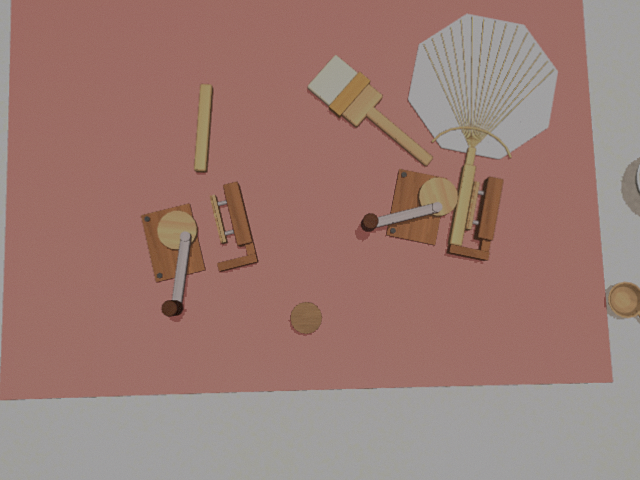

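View pics/tc_end.png

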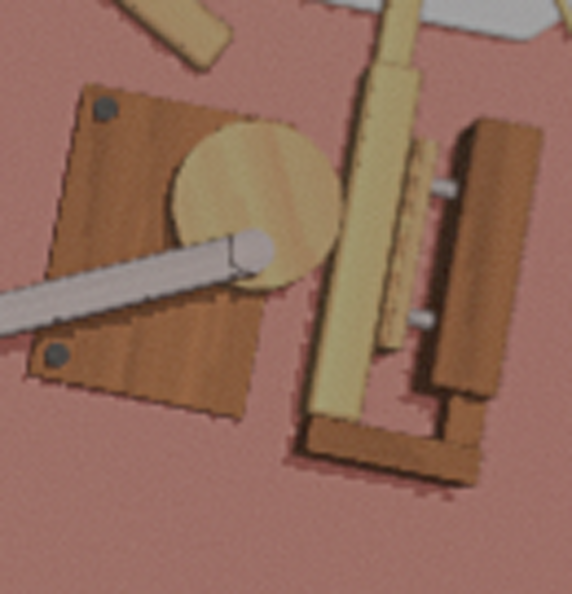

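The final top view shows the cam rim against the handle at crop pixel (340,200). The pad has moved toward its block, and the spare post is still at (172,308). I'll hand in now.

```bash
python3 -c "
from plant import *
close_job()"
```

```text
the job is handed in; nothing more can be done
```

I swung the fan clamp's lever clockwise to about 1.12 rad, which pressed the handle and pad in by about 5 mm. Then I released the post, backed the arm clear and handed the job in at about 15 s of the 35 s allowed.

**How:** I gripped the lever post from above at 10 N and moved it along its arc, measuring how far the handle had shifted in the scene camera at intermediate stops. The cam met the handle at about 0.85 rad.

**Last checks, after release:**
- **Handle:** it had moved 4.7–5.0 mm towards the pad at both ends, and the spring had not pushed it back.
- **Pad:** its position in the top view moved by about 4.3 mm, a coarser reading. Both figures are well inside the 1.5–8.5 mm band.
- **Fan:** it also slid about 2.5 mm towards the butt stop, well under the 20 mm limit.
- **Spare clamp:** its post looks unmoved, at the same pixel (172,308) as at the start.
- **Arm:** it is clear of everything, with wrist force near zero.

**Disagreement:** the top, scene and wrist views put the pivot 1–4 mm apart, and the post up to about 8 mm apart. I relied on the measured handle movement instead of the computed lever angle. No check failed.

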